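# Set out the printing place round the carved block

### The arm

A 6-joint arm with a two-finger parallel gripper is mounted at the origin on a cart in front of the work surface, level with it; the furniture and walls round the work are solid. World frame = base frame: x ahead of the robot, y to its left, z up, the work surface at z = 0. Lengths are in mm, angles in rad, forces in N, time in s.
With the tool pointing down it reaches from about 275 to 975 mm from the base axis. Payload 8.4 kg.
Tool frame: the origin (TCP) lies between the finger pads; the fingertips stand 11 mm ahead of it and the grasp point (between the pads) lies 8 mm behind it; z points along the fingers, y is the line along which they close (so a half turn about z gives the same grasp; the last joint's range is limited). The gripper opens to 92 mm and grips with 3 to 60 N. Pads are 20 mm wide; open, the fingers measure 128 mm over their backs; the gripper's body (75 mm by 189 mm) begins 69 mm behind the grasp point.
Start: joints at [-1.256, 0.353, 1.633, -0, 1.155, -0.002], TCP at [194.703, -593.901, 225.583] pointing down, gripper open.
Joint ranges: [-2.63, 2.63], [-0.92, 2.1], [0.06, 2.66], [-1.3, 4.44], [0, 2.69], [-3.02, 3.02]. Speed limits (rad/s): [2.22, 2.22, 2.79, 3.14, 3.14, 3.14].

### API

Orientations are given as a rotation vector (axis times angle).
In Python, from workcell import read_state, get_image, camera_model, close_job gives the robot as it stands. The module is installed in compiled form; this text tells all that it offers.
- The arm moves only by the tool carry_out, never from a script. Its argument "plan" is text: rows parted by semicolons, each of 7 numbers parted by spaces: the shift along the tool's x, y, z each as a share of 0.05 m, from -1 to 1, then the turn, a rotation vector about the tool's x, y, z each as a share of 90 degrees, from -1 to 1, then the finger opening in mm, from 0 to 91.9. A call has 1 to 12 rows; each row shifts and turns the commanded pose from where the row before left it, along the tool's axes as they then stand; what a row does not reach is not made up. A row lasts 1/12 s, in which the tool goes at most 41.7 mm and 7.16 degrees, less where a joint would pass 70% of its speed; a pose out of reach is approached as far as the arm can. A call with a number of a shift or a turn outside -1 to 1 is refused whole. A call with a gripper value outside its range is refused whole. The fingers move at their own pace and stop on an object; the grip force is fixed at half the most. Time passes only in rows, so rows that do not move let the fingers close. It gives the time, the measured TCP pose, the force, the opening and the grip force at its end, in the units of the state.
- read_state(): the state, without advancing time (a new reading comes with each control period).
- get_image(name): name is "side" or "top"; returns (picture, depth): 400x640x3 uint8, red, green, blue; 400x640 float32, mm along the optical axis (not along the pixel's ray), 0 where there is no reading.
- camera_model(name): a dict with "intrinsics" (3x3 intrinsics, pixels), "k1" (the pictures are not rectified: a ray, as slopes to the right and down, at radius r is drawn at 1 + k1 r^2 times it, then the intrinsics apply), "R" (3x3) and "t" (3): a world point X has camera coordinates R X + t. Camera axes: x right, y down, z forward; pixel columns grow to the right and rows downward; lengths in mm; the calibration is good to about 2 mm. A picture is of the moment at which its call begins. camera_model takes no time and is no camera call.
- close_job(): hands the job in; it is judged then, once.
The state is a dict: "t": time; "q": joint angles; "qvel": joint speeds; "tau": joint torques, N m; "tool_pos": TCP position; "tcp_rot": TCP orientation; "force": force on the tool from outside, world axes, zero at the start; "ft_torque": the same for the moment, N m; "width": opening from 0.0 (shut) to 1.0 (fully open); "finger_force": force on a finger pad.
Only numpy, scipy, OpenCV 4.12 (cv2) and the standard library are available. Lean on these libraries where they do the work, as an engineer would, in place of code of your own. Each camera call takes 0.05 s, during which the arm holds its last target. There are 200 camera calls.

### The job

Set out the printing place round the carved lino block, everything standing upright: stand the pigment jar halfway between the block and the green tin, in line with them, and the mixing cup, mouth up, on the middle of the jar's lid; stand the ink carton halfway between the block and the white box, in line with them; and stand the black self-inking stamp behind the block (on the side away from you), centred on the block's far edge with a gap of 40 mm, its long side parallel to that edge. Leave the pencil and the eraser where they lie.

Things in the scene. Friction and masses are not known exactly. Their poses are not given: they have to be found in the camera images.
- carved_block: carved lino block, blue-green with black ink, 99 (x) x 102 (y) x 5 mm, lying flat, fixed to the desk. Origin: centre of its underside. Its x axis points away from the robot (within 0.2 rad), y to the left, z up; its far edge is at x = +50 mm.
- green_tin: closed green hinged tin, fixed, 67 (x) x 99 (y) x 21 mm, its long side pointing roughly away from the robot. Origin: centre of its underside. Beside the block, centre about 260 mm from the block's centre; to the left or to the right of it (changes from start to start), the white box being on the other side.
- card_box: plain white card box, fixed, 65 (x) x 85 (y) x 55 mm high. Origin: centre of its underside. Centre about 260 mm from the block's centre, on the side opposite to the tin. Halfway is meant from centre to centre (about 130 mm from the block's centre).
- pigment_jar: round glass pigment jar with flat wooden lid, 59 mm diameter, 88 mm high, about 0.11 kg; grasp the body (below 70 mm) from above. Stands upright in the back row; display cabinets taller than the gripper stand 80 mm behind that row, so close the fingers left-right there, not front-back. Origin: centre of its underside, z up.
- cup: small white mixing cup, open at the top, rim 44 mm outside, foot 32 mm, 32 mm high, 30 g. Stands mouth up in the back row; grasp it across the outside from above. Origin: centre of its underside, z up.
- carton: upright ink carton, red and white, 26 (x) x 42 (y) x 88 mm high, 70 g; grasp across the 26 mm (its x axis, which points left-right within 0.5 rad at the start). Stands in the back row. Origin: centre of its underside, z up.
- stamp: black self-inking stamp, upright, foot 29 (x) x 44 (y) mm, 68 mm high, about 50 g; its bar handle on top is 22 (x) x 44 (y) mm, from 52 to 68 mm up: grasp across its x axis (left-right within 0.5 rad at the start). Stands in the back row. Origin: centre of its underside, z up. With its foot's long side parallel to the block's far edge and a 40 mm gap, its centre is 105 mm from the block's centre.
- rubber: eraser in a blue sleeve, 21 x 42 x 13 mm, lying in the back row as a bystander, loose. Origin: centre of its underside.
- red_pencil: red pencil, 7 x 158 x 6 mm, lying in the back row as a bystander, loose, pointing roughly away from the robot. Origin: centre of its underside.
Mind the look-alikes: they are no part of the job. What is shaped like the stamp but orange or pink is not meant.

How it is judged (in metres and radians):
At the end, for the whole second after the job is handed in: Jar (tin's side) and carton (box's side) 117-150 mm beside the block's centre, within 15 mm of its middle line; stamp centre 90-120 mm behind, 15 mm sideways, 0.25 rad; cup on the lid within 12 mm. All upright (0.1 rad), at rest; pencil and eraser within 30 mm of their places (((y of green_tin in the frame of carved_block above 0 m and y of pigment_jar in the frame of carved_block between 0.117 and 0.15 m and y of carton in the frame of carved_block between -0.15 and -0.117 m) or (y of green_tin in the frame of carved_block below 0 m and y of pigment_jar in the frame of carved_block between -0.15 and -0.117 m and y of carton in the frame of carved_block between 0.117 and 0.15 m)) and x of pigment_jar in the frame of carved_block between -0.015 and 0.015 m and x of carton in the frame of carved_block between -0.015 and 0.015 m and x of stamp in the frame of carved_block between 0.09 and 0.12 m and y of stamp in the frame of carved_block between -0.015 and 0.015 m and angle between the y axis of stamp and the y axis of carved_block, either way round below 0.25 rad and horizontal distance between cup and pigment_jar below 0.012 m and height (world z) of cup between 0.082 and 0.095 m and height (world z) of each of pigment_jar, carton, stamp below 0.008 m and angle between each of pigment_jar, cup, carton, stamp's own z axis and vertical below 0.1 rad and linear speed of each of pigment_jar, cup, carton, stamp below 0.02 m/s); the robot touches nothing.
It fails at once if the eraser or the pencil was moved by more than 30 mm (distance of any of rubber, red_pencil from where it was at the start of the episode above 0.03 m).
It also fails if it takes over 120 s, if anything falls off the work surface, if the arm or the gripper's body presses on something with over 40 N, if the wrist force passes 120 N, or if a joint passes its speed limit or range.

## Working session

There is one attempt and no reset: what is moved stays moved. The work goes in short steps, Python scripts to look and compute and a tool call to move; the robot and the scene stay as the last step left them, time stands still between calls to the robot, and variables do not carry over. Pictures are saved under pics/ and viewed, at most 14 in all, crops included, and the job is handed in when it is done.

Besides the shell and the picture viewer there is one more tool, called after "Emit:" as a command line: name --argument value ..., lists and objects as JSON in quotes. carry_out: Moves the arm, as the interface text tells. Its arguments: {"type":"object","properties":{"plan":{"type":"string"}},"required":["plan"]}

```bash
mkdir -p pics; cat > h.py <<'E'
import numpy as np, cv2
from workcell import *
def snap(n,f):
    p,d=get_image(n); cv2.imwrite(f'pics/{f}.png',p[:,:,::-1]); np.savez(f'pics/{f}.npz',p=p,d=d); return p,d
def ray(n,uv):
    m=camera_model(n);K=np.array(m['intrinsics']);R=np.array(m['R']);t=np.array(m['t']);k=m['k1']
    uv=np.atleast_2d(np.asarray(uv,float))
    s=cv2.undistortPoints(uv.reshape(-1,1,2),K,np.array([k,0,0,0,0.])).reshape(-1,2)
    d=np.c_[s,np.ones(len(s))]
    return -R.T@t, d@R   # origin, world dirs (unit depth)
def onz(n,uv,z):
    o,d=ray(n,uv); return o+d*((z-o[2])/d[:,2])[:,None]
def pts(n,d):
    v,u=np.mgrid[:400,:640]; o,r=ray(n,np.c_[u.ravel(),v.ravel()])
    return (o+r*d.reshape(-1,1)).reshape(400,640,3)
E
python3 - <<'E'
from h import *
for n in('side','top'):
    snap(n,n+'0'); m=camera_model(n); o,r=ray(n,[320,200]); print(n,o,r,np.array(m['intrinsics']).tolist(),m['k1'])
print(read_state())
E
```

```text
side [ 527.99660958 -738.36226824  497.45761611] [[-0.02456019  0.85925768 -0.51102392]] [[372.59021065263704, 0.0, 317.1807476490954], [0.0, 372.59021065263704, 201.45072666392159], [0.0, 0.0, 1.0]] -0.06268272322376411
top [ 3.75171078e+02 -6.02026045e-01  8.98594526e+02] [[ 0.13184892  0.01585693 -0.99122548]] [[387.7939547321664, 0.0, 319.1757392985463], [0.0, 387.7939547321664, 195.10992554119102], [0.0, 0.0, 1.0]] -0.04397952391570484
{'t': 0.1, 'q': array([-1.25638658e+00,  3.53588622e-01,  1.63399867e+00, -3.98334190e-05,
        1.15519608e+00, -2.39540782e-03]), 'qvel': array([-0.00143446, -0.00182366, -0.00322872, -0.00209977,  0.00085057,
        0.00017619]), 'tau': array([ 3.79738931e-04, -5.94902015e+01, -3.34930801e+01,  6.97896117e-02,
        1.83342048e-02, -2.26199415e-05]), 'tool_pos': array([ 194.57554167, -593.52264774,  224.95881857]), 'tcp_rot': array([-3.10110160e+00, -4.95398228e-01,  3.47015609e-04]), 'force': array([ 1.59995214,  0.13658793, -0.50255787]), 'ft_torque': array([-0.0484986 , -0.01595365, -0.0005929 ]), 'finger_force': 0.0, 'width': 0.9983503750176239}
```

View pics/top0.png

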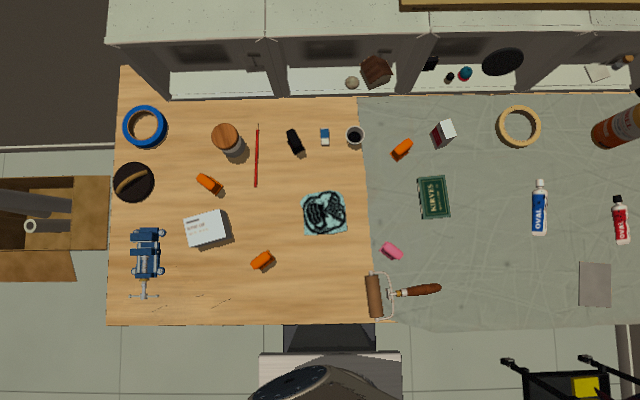

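View pics/side0.png

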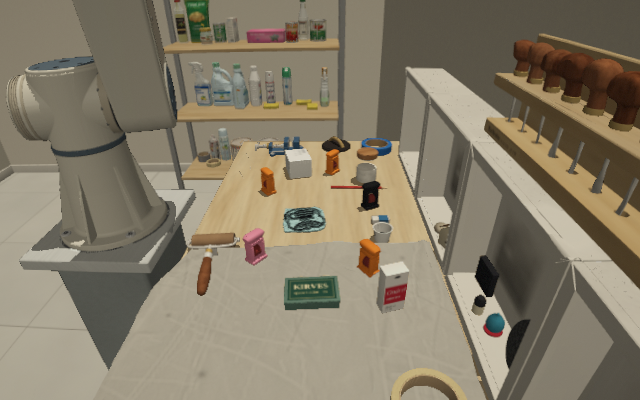

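Top view: the black stamp is at (295,142). Its look-alikes are orange at (401,149), (208,183) and (262,260), and pink at (391,251). The jar lid is at (225,137), cup (355,134), carton (443,132), tin (433,197), box (207,229), block (325,213), pencil (257,155) and eraser (325,136). The jar is the only thing with a round wooden lid; the dark round lid at (133,182) is not it. So the tin is on the right and the box on the left.

```bash
cat > m.py <<'E'
from h import *
z=np.load('pics/top0.npz');p,d=z['p'],z['d'];P=pts('top',d);P[d==0]=np.nan
def obj(name,u0,v0,u1,v1,zlo,zhi):
    Q=P[v0:v1,u0:u1]; m=((Q[...,2]>zlo)&(Q[...,2]<zhi)).astype(np.uint8)
    n,l,s,c=cv2.connectedComponentsWithStats(m)
    i=1+np.argmax(s[1:,4]); q=Q[l==i]; xy=q[:,:2].astype(np.float32)
    r=cv2.minAreaRect(xy); print(name,len(q),'mean',q.mean(0).round(1),'rect',np.round(r[0],1),np.round(r[1],1),round(r[2],1))
obj('jar',205,118,250,160,80,100)
obj('stamp',280,122,312,162,58,80)
obj('cup',342,122,368,148,24,45)
obj('carton',425,112,465,150,78,100)
obj('tin',410,170,460,225,14,35)
obj('box',180,205,235,255,48,70)
obj('eraser',316,124,334,150,8,25)
# block by colour
hsv=cv2.cvtColor(p,cv2.COLOR_RGB2HSV)
def col(name,u0,v0,u1,v1,f,h):
    m=f(hsv[v0:v1,u0:u1].astype(int)).astype(np.uint8); m=cv2.morphologyEx(m,cv2.MORPH_CLOSE,np.ones((7,7)))
    c=max(cv2.findContours(m,0,2)[0],key=cv2.contourArea).reshape(-1,2)+[u0,v0]
    X=onz('top',c,h)[:,:2].astype(np.float32); r=cv2.minAreaRect(X); print(name,np.round(r[0],1),np.round(r[1],1),round(r[2],1))
col('block',290,180,360,245,lambda h:(h[...,0]>70)&(h[...,0]<110)&(h[...,1]>30)|(h[...,2]<60),5)
col('pencil',248,118,268,192,lambda h:((h[...,0]<6)|(h[...,0]>172))&(h[...,1]>140),6)
print('table z',np.nanmedian(P[270:290,190:240,2]),np.nanmedian(P[160:170,330:350,2]))
a=cv2.resize(p[105:270,190:465],None,fx=2.9,fy=2.9,interpolation=cv2.INTER_CUBIC)
cv2.imwrite('pics/crop1.png',a[:,:,::-1])
E
python3 m.py
```

```text
jar 569 mean [629.3 218.5  87. ] rect [630.2 219. ] [58.3 57.8] 29.2
stamp 184 mean [625.8  68.2  65.4] rect [627.5  68.9] [45.1 21.3] 27.7
cup 90 mean [645.4 -72.1  30.1] rect [641.3 -70.9] [41.8 41.9] 0.0
carton 269 mean [ 632.1 -266.9   86.5] rect [ 633.  -268.3] [42.  28.9] 16.4
tin 1236 mean [ 492.7 -245.5   19.9] rect [ 493.1 -245.7] [99.8 68.4] 4.9
box 1136 mean [432.3 268.8  55.1] rect [433.3 269.6] [65.  86.6] 14.6
eraser 144 mean [644.9  -0.8  11.6] rect [645.4  -1.5] [19.  41.8] 88.8
block [463.9   6.1] [ 98.9 100.1] 8.0
pencil [598.8 163.4] [  5.  136.3] 88.2
table z -0.1916382762159401 -0.9051483492161196
```

View pics/crop1.png

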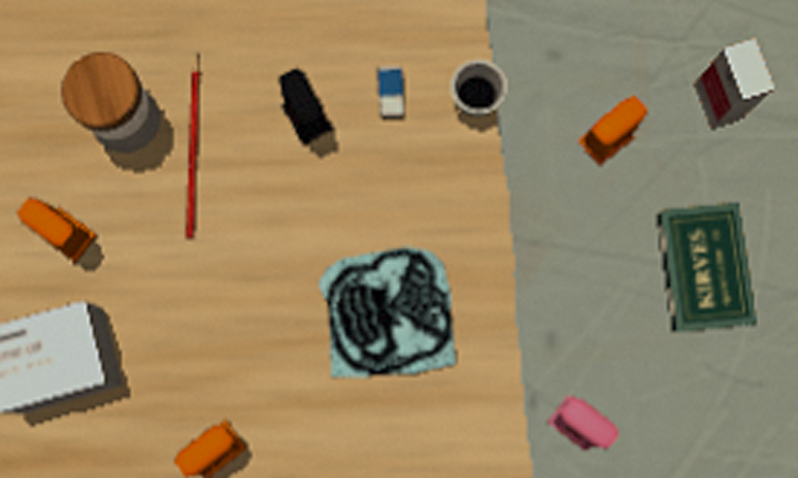

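Choice: the black one at crop (305,105), with the black bar handle, is the stamp; all the others are orange or pink. Block is at (464,6), yaw about 7.5°. Targets are jar (480,-123), carton (447,137) and stamp (568,20). First I align the tool so its y axis is world -y, then go over the jar.

Emit:
carry_out --plan "0 0 0 0 0 0.067 91.9;0 0 0 0 0 0.067 91.9;0 0 0 0 0 0.067 91.9;0.363 -0.677 0 0 0 0 91.9;0.363 -0.677 0 0 0 0 91.9;0.363 -0.677 0 0 0 0 91.9;0.363 -0.677 0 0 0 0 91.9;0.363 -0.677 0 0 0 0 91.9;0.363 -0.677 0 0 0 0 91.9;0.363 -0.677 0 0 0 0 91.9;0.363 -0.677 0 0 0 0 91.9;0.363 -0.677 0 0 0 0 91.9"

```text
t: 1.1
tool_pos: [358.0, -287.3, 225.5]
tcp_rot: [-3.141, -0.001, 0.0]
force: [0.9, -0.5, -0.1]
width: 1.0
finger_force: 0.0
```

Emit:
carry_out --plan "0.363 -0.677 0 0 0 0 91.9;0.363 -0.677 0 0 0 0 91.9;0.363 -0.677 0 0 0 0 91.9;0.363 -0.677 0 0 0 0 91.9;0.363 -0.677 0 0 0 0 91.9;0.363 -0.677 0 0 0 0 91.9;0.363 -0.677 0 0 0 0 91.9;0.363 -0.677 0 0 0 0 91.9;0.363 -0.677 0 0 0 0 91.9;0.363 -0.677 0 0 0 0 91.9;0.363 -0.677 0 0 0 0 91.9;0.363 -0.677 0 0 0 0 91.9"

```text
t: 2.1
tool_pos: [575.4, 119.3, 225.3]
tcp_rot: [3.141, 0.002, -0.001]
force: [-0.1, -0.9, -0.1]
width: 1.001
finger_force: 0.0
```

Emit:
carry_out --plan "0.363 -0.677 0 0 0 0 91.9;0.363 -0.677 0 0 0 0 91.9;0.363 -0.677 0 0 0 0 91.9;0 0 0 0 0 0 91.9;0 0 0 0 0 0 91.9"

```text
t: 2.52
tool_pos: [629.4, 220.5, 224.5]
tcp_rot: [3.141, 0.006, -0.002]
force: [0.1, -0.6, 0.3]
width: 1.0
finger_force: 0.0
```

Emit:
carry_out --plan "0 0 0.7 0 0 0 91.9;0 0 0.7 0 0 0 91.9;0 0.03 0.7 0 0 0 91.9;0 0 0.7 0 0 0 91.9;0 0 0.7 0 0 0 91.9;0 0 0 0 0 0 91.9;0 0 0 0 0 0 50;0 0 0 0 0 0 50;0 0 0 0 0 0 50;0 0 0 0 0 0 50;0 0 0 0 0 0 50;0 0 0 0 0 0 50"

```text
t: 3.52
tool_pos: [630.4, 217.9, 52.3]
tcp_rot: [-3.141, -0.002, -0.004]
force: [-1.5, -0.4, 8.5]
width: 0.609
finger_force: 30.0
```

Emit:
carry_out --plan "0 0 -0.3 0 0 0 50;0 0 -0.6 0 0 0 50;0 0 -0.7 0 0 0 50;0 0 -0.4 0 0 0 50;-0.3 0.68 0 0 0 0 50;-0.3 0.68 0 0 0 0 50;-0.3 0.68 0 0 0 0 50;-0.3 0.68 0 0 0 0 50;-0.3 0.68 0 0 0 0 50;-0.3 0.68 0 0 0 0 50;-0.3 0.68 0 0 0 0 50;-0.3 0.68 0 0 0 0 50"

```text
t: 4.52
tool_pos: [508.8, -56.0, 151.1]
tcp_rot: [3.141, 0.002, 0.001]
force: [0.6, -0.3, -0.5]
width: 0.614
finger_force: 30.0
```

Emit:
carry_out --plan "-0.3 0.68 0 0 0 0 50;-0.3 0.7 0 0 0 0 50;0 0 0 0 0 0 50;0 0 0 0 0 0 50;0 0 0 0 0 0 50"

```text
t: 4.93
tool_pos: [480.1, -123.7, 151.0]
tcp_rot: [-3.141, 0.0, -0.001]
force: [0.8, 0.6, -0.5]
width: 0.611
finger_force: 30.0
```

```bash
python3 - <<'E'
from h import *
snap('side','side1'); s=read_state(); print(s['tool_pos'],s['width'],s['force'])
E
```

```text
[ 480.23525789 -123.15744662  150.8589319 ] 0.6124812861617221 [ 0.39641283 -0.6770518  -1.2014334 ]
```

View pics/side1.png

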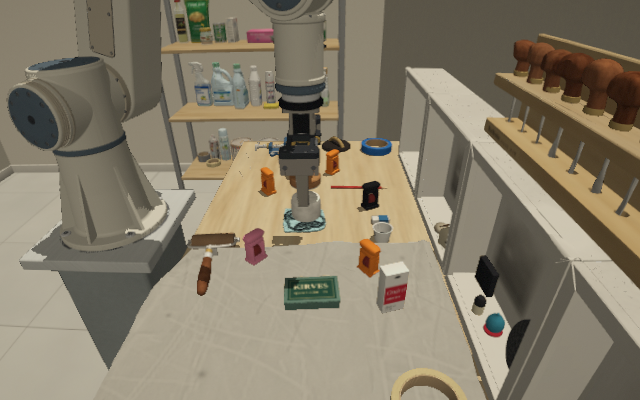

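The jar is held upright at (305,200), clear of the table. Lowering it.

Emit:
carry_out --plan "0 0 0.5 0 0 0 50;0 0 0.5 0 0 0 50;0 0 0.5 0 0 0 50;0 0 0.35 0 0 0 50;0 0 0.06 0 0 0 50;0 0 0.05 0 0 0 50;0 0 0 0 0 0 50;0 0 0 0 0 0 50"

```text
t: 5.65
tool_pos: [480.8, -123.1, 53.5]
tcp_rot: [3.141, 0.004, 0.002]
force: [-0.3, 0.4, -1.0]
width: 0.613
finger_force: 30.0
```

Emit:
carry_out --plan "0 0 0.03 0 0 0 50;0 0 0.03 0 0 0 50;0 0 0 0 0 0 50"

```text
t: 5.9
tool_pos: [481.3, -123.5, 51.9]
tcp_rot: [3.141, 0.002, 0.004]
force: [-4.2, 4.0, 24.5]
width: 0.608
finger_force: 30.1
```

Emit:
carry_out --plan "0 0 -0.03 0 0 0 50;0 0 0 0 0 0 91.9;0 0 0 0 0 0 91.9;0 0 0 0 0 0 91.9;0 0 0 0 0 0 91.9;0 0 -0.5 0 0 0 91.9;0 0 -0.8 0 0 0 91.9;0 0 -0.7 0 0 0 91.9;0.7 -0.22 0 0 0 0 60;0.8 -0.3 0 0 0 0 60;0.8 -0.3 0 0 0 0 60;0.8 -0.23 0 0 0 0 60"

```text
t: 6.9
tool_pos: [634.3, -70.8, 151.5]
tcp_rot: [-3.142, -0.001, -0.001]
force: [-0.1, -0.6, 0.3]
width: 0.731
finger_force: 0.0
```

```bash
python3 - <<'E'
from h import *
snap('side','side2'); snap('top','top2'); s=read_state(); print(s['tool_pos'],s['width'],s['force'])
z=np.load('pics/top2.npz');d=z['d'];P=pts('top',d);P[d==0]=0
m=(abs(P[...,2]-88)<6)&(abs(P[...,0]-480)<50)&(abs(P[...,1]+123)<50); print('jar',m.sum(),P[m].mean(0) if m.any() else 0)
E
```

```text
[638.07491333 -70.07401755 150.89729723] 0.6599345936359083 [ 0.18138831  0.2716987  -0.64468868]
jar 0 0
```

View pics/side2.png

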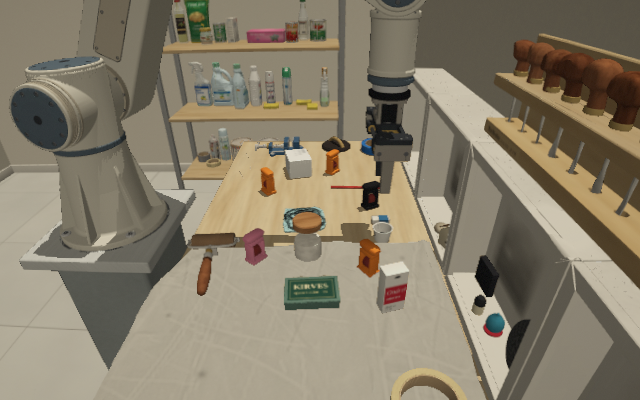

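The jar stands upright, lid at about (307,222) in the side view. Now the cup at (381,232).

Emit:
carry_out --plan "0.06 0.02 0.5 0 0 0 60;0 0 0.7 0 0 0 60;0 0 0.7 0 0 0 60;0 0 0.6 0 0 0 60;0 0 0.18 0 0 0 60;0 0 0 0 0 0 60;0 0 0 0 0 0 30;0 0 0 0 0 0 30;0 0 0 0 0 0 30;0 0 0 0 0 0 30;0 0 0 0 0 0 30"

```text
t: 7.92
tool_pos: [637.3, -73.0, 19.1]
tcp_rot: [3.141, 0.002, 0.005]
force: [-0.9, -0.5, 8.0]
width: 0.447
finger_force: 30.0
```

```bash
python3 - <<'E'
from h import *
p=np.load('pics/side2.npz')['p'];d=np.load('pics/side2.npz')['d'];P=pts('side',d)
m=(abs(P[...,2]-88)<5)&(abs(P[...,0]-480)<60)&(abs(P[...,1]+123)<60);m&=d>0
x,y=P[m][:,0],P[m][:,1]; print(m.sum(),x.min(),x.max(),y.min(),y.max(),P[m].mean(0)); print(read_state()['tool_pos'],read_state()['width'])
E
```

```text
419 454.26740047118994 512.0782374538843 -153.10891501038782 -96.25441844957652 [ 483.90337105 -128.04790226   87.31620689]
[637.25054297 -72.97075926  19.11067766] 0.44655903307484374
```

Emit:
carry_out --plan "0 0 -0.3 0 0 0 30;0 0 -0.7 0 0 0 30;0 0 -0.8 0 0 0 30;0 0 -0.8 0 0 0 30;0 0 -0.6 0 0 0 30;-0.6 0.2 0 0 0 0 30;-0.7 0.24 0 0 0 0 30;-0.7 0.24 0 0 0 0 30;-0.7 0.22 0 0 0 0 30;-0.44 0.14 0 0 0 0 30;0 0 0 0 0 0 30;0 0 0 0 0 0 30"

```text
t: 8.92
tool_pos: [478.4, -125.3, 178.0]
tcp_rot: [3.141, -0.0, 0.002]
force: [-0.2, 0.2, 0.3]
width: 0.451
finger_force: 30.0
```

```bash
python3 - <<'E'
from h import *
p,d=snap('side','side3');s=read_state(); print(s['tool_pos'],s['width'],s['force'])
cv2.imwrite('pics/crop3.png',cv2.resize(p[100:280,220:400],None,fx=3,fy=3)[:,:,::-1])
E
```

```text
[ 479.62195424 -125.17720359  178.04938432] 0.4500246786425239 [ 0.13242858 -0.66698236 -0.77896807]
```

View pics/crop3.png

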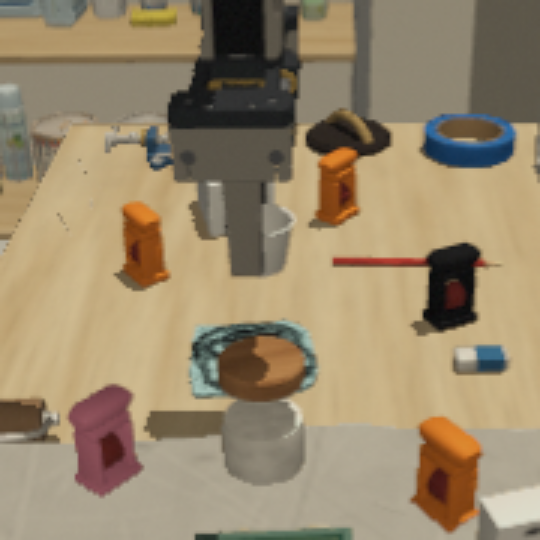

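The cup is held mouth up, with its rim showing at (290,225) in the crop, over the lid at (262,365). It sits about 3.5 mm off the TCP in x, which already lines it up with the jar. Lowering.

Emit:
carry_out --plan "0 0 0.4 0 0 0 30;0 0 0.5 0 0 0 30;0 0 0.3 0 0 0 30;0 0 0.16 0 0 0 30;0 0 0 0 0 0 30;0 0 0.02 0 0 0 30;0 0 0 0 0 0 30"

```text
t: 9.55
tool_pos: [479.8, -125.0, 108.7]
tcp_rot: [3.141, 0.002, 0.002]
force: [0.4, -0.3, -0.3]
width: 0.45
finger_force: 30.0
```

Emit:
carry_out --plan "0 0 0.02 0 0 0 30;0 0 0.02 0 0 0 30;0 0 0 0 0 0 30"

```text
t: 9.8
tool_pos: [479.4, -125.1, 106.7]
tcp_rot: [3.141, 0.002, 0.002]
force: [0.5, -0.2, 2.2]
width: 0.45
finger_force: 30.0
```

Emit:
carry_out --plan "0 0 0 0 0 0 60;0 0 0 0 0 0 60;0 0 0 0 0 0 60;0 0 -0.4 0 0 0 60;0 0 -0.8 0 0 0 60;0 0 -0.6 0 0 0 60;0.51 0.48 0 0 0 0 60;0.51 0.48 0 0 0 0 60;0.51 0.48 0 0 0 0 60;0.51 0.48 0 0 0 0 60;0.51 0.48 0 0 0 0 60;0.51 0.48 0 0 0 0 60"

```text
t: 10.8
tool_pos: [632.8, -270.0, 195.9]
tcp_rot: [-3.141, -0.002, 0.001]
force: [0.7, 0.1, 0.6]
width: 0.654
finger_force: 0.0
```

Emit:
carry_out --plan "0 0 0 0 0 -0.061 60;0 0 0 0 0 -0.061 60;0 0 0 0 0 -0.061 60;0 0 0 0 0 0 60"

```text
t: 11.13
tool_pos: [631.8, -268.9, 195.5]
tcp_rot: [-3.108, -0.458, 0.001]
force: [0.3, -0.8, -0.6]
width: 0.652
finger_force: 0.0
```

```bash
python3 - <<'E'
from h import *
p,d=snap('side','side4');p2,d2=snap('top','top4');s=read_state(); print(s['tool_pos'],s['width'],s['force'])
cv2.imwrite('pics/v4.png',np.vstack([p[120:340,200:520],p2[100:300,180:500]])[:,:,::-1])
P=pts('top',d2);m=(d2>0)&(P[...,2]>108)&(P[...,2]<128)&(abs(P[...,0]-481)<40)&(abs(P[...,1]+125)<40);x=P[m]
print('cup',m.sum(),x.min(0),x.max(0),(x.min(0)+x.max(0))/2)
m=(d2>0)&(P[...,2]>80)&(P[...,2]<94)&(abs(P[...,0]-481)<40)&(abs(P[...,1]+125)<40);x=P[m]
print('lid',m.sum(),x.min(0),x.max(0),(x.min(0)+x.max(0))/2)
E
```

```text
[ 631.81742056 -268.72306848  195.86550021] 0.6525861362693915 [ 0.08300529 -0.71190604 -0.20030903]
cup 137 [ 462.75070604 -146.75724253  108.03673718] [ 504.65404243 -103.52488889  123.61970227] [ 483.70237424 -125.14106571  115.82821973]
lid 301 [ 450.89654177 -151.91326009   80.01034137] [508.24836928 -94.90719439  93.98363114] [ 479.57245552 -123.41022724   86.99698626]
```

View pics/v4.png

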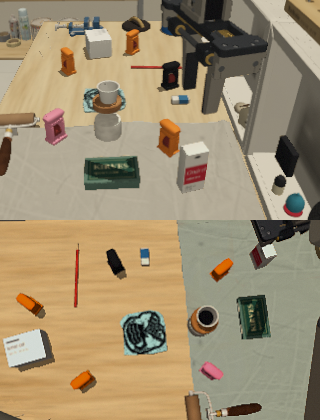

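The cup stands on the lid: cup centre (483.7,-125.1), lid about (480-483,-124). Now the carton, below the gripper at (195,165) in the upper half.

Emit:
carry_out --plan "0 0 0.7 0 0 0 60;0 0 0.8 0 0 0 60;0 0 0.8 0 0 0 60;0 0 0.57 0 0 0 60;0 0 0 0 0 0 60;0 0 0 0 0 0 15;0 0 0 0 0 0 15;0 0 0 0 0 0 15;0 0 0 0 0 0 15;0 0 0 0 0 0 15;0 0 0 0 0 0 15"

```text
t: 12.15
tool_pos: [632.9, -269.2, 54.3]
tcp_rot: [3.108, 0.451, 0.003]
force: [0.4, -0.3, 6.1]
width: 0.279
finger_force: 30.0
```

Emit:
carry_out --plan "0 0 -0.4 0 0 0.062 15;0 0 -0.8 0 0 0.062 15;0 0 -0.8 0 0 0.06 15;0 0 -0.8 0 0 0 15;0 0 -0.2 0 0 0 15;-0.338 -0.738 0 0 0 0 15;-0.338 -0.738 0 0 0 0 15;-0.338 -0.738 0 0 0 0 15;-0.338 -0.738 0 0 0 0 15;-0.338 -0.738 0 0 0 0 15;-0.338 -0.738 0 0 0 0 15;-0.338 -0.738 0 0 0 0 15"

```text
t: 13.15
tool_pos: [512.6, -9.0, 202.8]
tcp_rot: [-3.142, 0.001, -0.001]
force: [0.8, 0.8, 0.2]
width: 0.282
finger_force: 30.0
```

Emit:
carry_out --plan "-0.338 -0.738 0 0 0 0 15;-0.338 -0.738 0 0 0 0 15;-0.338 -0.738 0 0 0 0 15;-0.338 -0.738 0 0 0 0 15;0 0 0 0 0 0 15;0 0 0 0 0 0 15"

```text
t: 13.65
tool_pos: [445.4, 139.0, 202.9]
tcp_rot: [-3.141, -0.006, -0.001]
force: [0.4, 0.1, -0.6]
width: 0.281
finger_force: 30.0
```

Emit:
carry_out --plan "0.03 0.03 0.7 0 0 0 15;0 0 0.8 0 0 0 15;0 0 0.8 0 0 0 15;0 0 0.5 0 0 0 15;0 0 0.12 0 0 0 15;0 0 0 0 0 0 15;0 0 0.02 0 0 0 15;0 0 0 0 0 0 15"

```text
t: 14.32
tool_pos: [448.8, 135.2, 56.2]
tcp_rot: [-3.141, 0.002, -0.002]
force: [-0.2, 0.5, 0.3]
width: 0.281
finger_force: 30.0
```

Emit:
carry_out --plan "0 0 0.03 0 0 0 15;0 0 0.02 0 0 0 15;0 0 0 0 0 0 15"

```text
t: 14.57
tool_pos: [448.4, 135.7, 53.6]
tcp_rot: [-3.141, 0.001, -0.002]
force: [0.0, -0.6, 1.5]
width: 0.285
finger_force: 30.0
```

Emit:
carry_out --plan "0 0 0.01 0 0 0 15;0 0 0 0 0 0 60;0 0 0 0 0 0 60;0 0 0 0 0 0 60;0 0 -0.4 0 0 0 60;0 0 -0.8 0 0 0 60;0 0 -0.8 0 0 0 60;0 0 -0.7 0 0 0 60;0.7 0.26 0 0 0 0 60;0.72 0.27 0 0 0 0 60;0.72 0.27 0 0 0 0 60;0.72 0.27 0 0 0 0 60"

```text
t: 15.57
tool_pos: [592.2, 81.5, 188.1]
tcp_rot: [-3.141, 0.0, -0.001]
force: [0.2, 1.9, -0.8]
width: 0.65
finger_force: 0.0
```

Emit:
carry_out --plan "0.7 0.26 0 0 0 0 60;0 0 0 0 0 -0.077 60;0 0 0 0 0 -0.077 60;0 0 0 0 0 -0.077 60;0 0 0 0 0 -0.077 60;0 0 0 0 0 0 60;0 0 0 0 0 0 60"

```text
t: 16.15
tool_pos: [625.5, 69.2, 187.3]
tcp_rot: [-3.052, -0.746, 0.001]
force: [0.5, -0.2, 0.6]
width: 0.652
finger_force: 0.0
```

```bash
python3 - <<'E'
from h import *
p,d=snap('side','side5');p2,d2=snap('top','top5');s=read_state(); print(s['tool_pos'],s['tcp_rot'],s['width'],s['force'])
cv2.imwrite('pics/v5.png',np.vstack([cv2.resize(p[120:320,200:440],None,fx=2,fy=2),p2[100:300,80:560]])[:,:,::-1])
P=pts('top',d2);m=(d2>0)&(P[...,2]>80)&(P[...,2]<94)&(abs(P[...,0]-448)<40)&(abs(P[...,1]-136)<40);x=P[m]
print('carton',m.sum(),x.min(0),x.max(0),(x.min(0)+x.max(0))/2)
E
```

```text
[625.63259858  69.20703604 187.52046951] [-3.05166441e+00 -7.46219650e-01  2.29815170e-04] 0.6489483570358572 [-0.67076613  0.35546301 -1.12587467]Traceback (most recent call last):
  File "<stdin>", line 5, in <module>
    return umr_minimum(a, axis, None, out, keepdims, initial, where)
ValueError: zero-size array to reduction operation minimum which has no identity
```

View pics/v5.png

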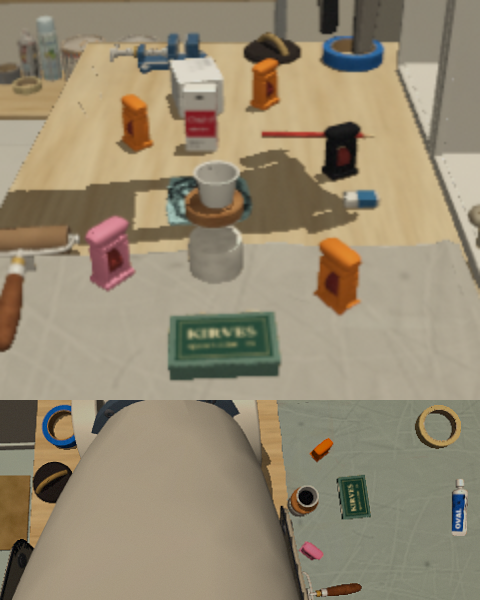

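The carton stands upright at (200,118) in the upper half, and the stamp is at (341,150) below the gripper. Grasping it.

Emit:
carry_out --plan "0.03 0 0.7 0 0 0 60;0 0 0.8 0 0 0 60;0 0 0.7 0 0 0 60;0 0 0.5 0 0 0 60;0 0 0 0 0 0 60;0 0 0 0 0 0 60;0 0 0 0 0 0 10;0 0 0 0 0 0 10;0 0 0 0 0 0 10;0 0 0 0 0 0 10;0 0 0 0 0 0 10;0 0 0 0 0 0 10"

```text
t: 17.25
tool_pos: [627.5, 69.8, 53.3]
tcp_rot: [3.05, 0.752, 0.002]
force: [0.4, -0.6, -1.4]
width: 0.242
finger_force: 9.2
```

Emit:
carry_out --plan "0 0 -0.3 0 0 0 10;0 0 -0.8 0 0 0 10;0 0 -0.8 0 0 -0.0778 10;0 0 -0.1 0 0 -0.0778 10;0 0 0 0 0 -0.0778 10;0 0 0 0 0 -0.0778 10;0 0 0 0 0 -0.0778 10;0 0 0 0 0 -0.0778 10;0 0 0 0 0 -0.0778 10;0 0 0 0 0 -0.0778 10;0 0 0 0 0 -0.0778 10;0 0 0 0 0 -0.0778 10"

```text
t: 18.25
tool_pos: [626.9, 69.8, 152.6]
tcp_rot: [-2.06, -2.372, 0.0]
force: [-0.0, -0.8, -1.5]
width: 0.237
finger_force: 30.2
```

Emit:
carry_out --plan "-0.2 -0.32 0 0 0 0 10;-0.22 -0.34 0 0 0 0 10;-0.22 -0.34 0 0 0 0 10;-0.2 -0.31 0 0 0 0 10;0 0 0 0 0 0 10;0 0 0 0 0 0 10"

```text
t: 18.75
tool_pos: [567.6, 19.1, 152.9]
tcp_rot: [2.068, 2.364, 0.001]
force: [-0.1, -1.3, -1.8]
width: 0.235
finger_force: 30.2
```

```bash
python3 - <<'E'
from h import *
p,d=snap('side','side6');s=read_state(); r=s['tcp_rot']; print(s['tool_pos'],r,2*np.degrees(np.arctan2(r[1],r[0])),s['width'],s['finger_force'])
cv2.imwrite('pics/v6.png',cv2.resize(p[120:320,220:440],None,fx=2.5,fy=2.5)[:,:,::-1])
P=pts('side',d);m=(d>0)&(P[...,2]>80)&(P[...,2]<94)&(abs(P[...,0]-448)<40)&(abs(P[...,1]-136)<40);x=P[m]
print('carton',m.sum(),x.min(0),x.max(0)) if m.any() else 0
E
```

```text
[568.49291604  19.57948165 152.98792499] [2.06741895e+00 2.36456567e+00 1.53434896e-03] 97.67142150990536 0.23429981969030345 30.21136620081961
carton 113 [431.04180732 120.30882803  80.20185331] [472.71374121 148.19048259  89.58829596]
```

View pics/v6.png

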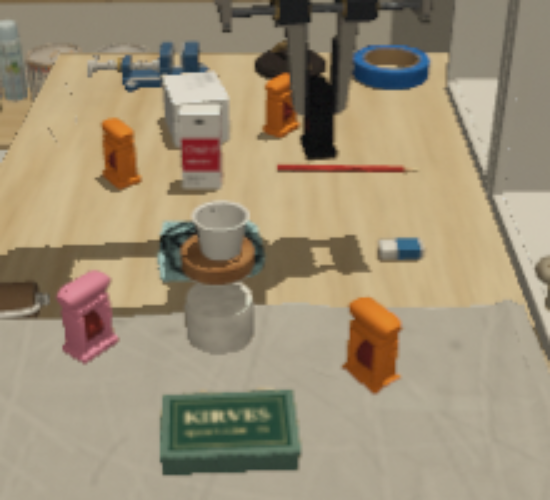

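The stamp is held upright at (320,110) in the crop, long side along the block's far edge. The carton is at (452,134), in tolerance. Lowering the stamp.

Emit:
carry_out --plan "0 0 0.4 0 0 0 10;0 0 0.7 0 0 0 10;0 0 0.6 0 0 0 10;0 0 0.25 0 0 0 10;0 0 0 0 0 0 10;0 0 0.02 0 0 0 10;0 0 0 0 0 0 10;0 0 0 0 0 0 10"

```text
t: 19.47
tool_pos: [568.5, 19.7, 54.8]
tcp_rot: [2.066, 2.365, 0.001]
force: [0.0, -0.4, -0.1]
width: 0.237
finger_force: 30.6
```

Emit:
carry_out --plan "0 0 0.03 0 0 0 10;0 0 0 0 0 0 10;0 0 0 0 0 0 10"

```text
t: 19.72
tool_pos: [567.9, 19.4, 52.9]
tcp_rot: [2.067, 2.366, 0.0]
force: [-0.1, 0.0, -0.2]
width: 0.233
finger_force: 30.6
```

Emit:
carry_out --plan "0 0 0.02 0 0 0 10;0 0 0.01 0 0 0 10;0 0 0 0 0 0 10"

```text
t: 19.97
tool_pos: [567.9, 19.4, 51.3]
tcp_rot: [2.067, 2.366, 0.0]
force: [-0.2, 0.4, 2.7]
width: 0.239
finger_force: 30.6
```

Contact. Release, go up, then back off sideways for a clear view.

Emit:
carry_out --plan "0 0 0 0 0 0 60;0 0 0 0 0 0 60;0 0 0 0 0 0 60;0 0 0 0 0 0 60;0 0 -0.4 0 0 0 60;0 0 -0.8 0 0 0 60;0 0 -0.8 0 0 0 60;0 0 -0.8 0 0 0 60;-0.8 0 0 0 0 0 60;-0.8 0 0 0 0 0 60;-0.8 0 0 0 0 0 60;-0.8 0 0 0 0 0 60"

```text
t: 20.97
tool_pos: [589.4, -140.6, 191.6]
tcp_rot: [2.065, 2.366, 0.001]
force: [0.9, -0.2, -0.3]
width: 0.65
finger_force: 0.0
```

Emit:
carry_out --plan "-0.8 0 0 0 0 0 60;-0.8 0 0 0 0 0 60;-0.8 0 0 0 0 0 60;-0.8 0 0 0 0 0 60;-0.8 0 0 0 0 0 60;-0.8 0 0 0 0 0 60;-0.8 0 0 0 0 0 60;-0.8 0 0 0 0 0 60;-0.8 0 0 0 0 0 60;0 0 0 0 0 0 60;0 0 0 0 0 0 60"

```text
t: 21.88
tool_pos: [636.8, -497.9, 189.7]
tcp_rot: [-2.069, -2.362, 0.0]
force: [0.1, -0.7, -0.2]
width: 0.652
finger_force: 0.0
```

```bash
cat > f.py <<'E'
from h import *
snap('side','side7');p,d=snap('top','top7');P=pts('top',d);P[d==0]=0
B=np.array([463.9,6.1]);t=np.radians(7.6);R=np.array([[np.cos(t),-np.sin(t)],[np.sin(t),np.cos(t)]])
for n,c,lo,hi,w in(('jar',(481,-124),80,94,40),('cup',(483,-125),108,128,40),('carton',(450,135),80,94,40),('stamp',(568,20),58,80,45),('eraser',(645,-1),8,25,40)):
    m=(P[...,2]>lo)&(P[...,2]<hi)&(abs(P[...,0]-c[0])<w)&(abs(P[...,1]-c[1])<w)
    if m.sum()<10: print(n,'none');continue
    r=cv2.minAreaRect(P[m][:,:2].astype(np.float32)); print(n,m.sum(),np.round(r[0],1),np.round(r[1],1),round(r[2],1),'block frame',((np.array(r[0])-B)@R).round(1))
print(read_state()['tool_pos'])
E
python3 f.py; python3 -c "
import cv2,numpy as np
a=cv2.imread('pics/side7.png')[120:320,200:440];b=cv2.imread('pics/top7.png')[100:300,160:480]
cv2.imwrite('pics/v7.png',np.hstack([cv2.resize(a,(384,320)),cv2.resize(b,(400,320))[:, :]]))"
```

```text
jar 300 [ 476.5 -119.9] [58.  47.7] 43.8 block frame [  -4.1 -126.6]
cup 139 [ 483.7 -125.2] [43.2 41.3] 88.9 block frame [   2.3 -132.8]
carton 259 [448.9 135.2] [26.  40.8] 89.5 block frame [  2.2 129.9]
stamp 188 [565.2  20.9] [21.7 43.5] 6.1 block frame [102.4   1.3]
eraser 143 [645.1  -1.5] [19.  41.6] 88.6 block frame [178.6 -31.5]
[ 637.27792271 -495.10775472  190.42426048]
```

View pics/v7.png

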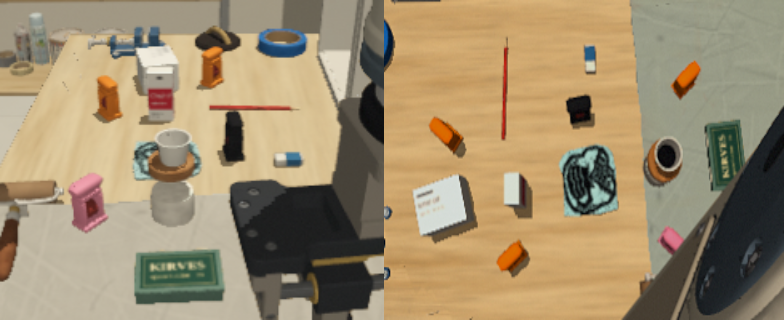

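Everything is in place: stamp (579,110), carton (514,190) and jar with cup (665,158) in the right half. The pencil and eraser have not moved.

```bash
python3 -c "
from workcell import *
print(close_job())"
```

```text
the job is handed in; nothing more can be done
None
```

The job is handed in: in the last camera check, jar, cup, carton and stamp stood upright within tolerance and the pencil and eraser were where they started; no verdict came back after hand-in.

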